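# Weigh two closed parts canisters by hand and dock the full one

### The job

Two identical closed canisters stand on the table; one is full of parts and clearly heavier. Lift the left one straight up clear of the table to feel its weight and set it back where it stood, then lift the right one likewise; leave the lighter one standing upright on the table, and put the heavier one into the round bore of the grey dock, pressing it gently down past the spring plungers until it is fully home on the seat inside, and let go. Do not ram it, knock a canister over or disturb the dish, keypad and cap nearby.

Things in the scene. Friction and masses are not known exactly. Their poses are not given: they have to be found in the camera images.
- canister_1_mid (a point): plain closed round steel canister with an aluminium lid that stays shut, 48 mm in diameter, 95 mm high, standing on the table; the lowest 10 mm taper to 43 mm at the foot. Point on its axis, half-way up (47.5 mm above its underside); z runs up the axis. Both canisters look alike; one weighs 0.27 to 0.42 kg, the other 0.09 to 0.17 kg; which one cannot be seen
- canister_2_mid (a point): plain closed round steel canister with an aluminium lid that stays shut, 48 mm in diameter, 95 mm high, standing on the table; the lowest 10 mm taper to 43 mm at the foot. Point on its axis, half-way up (47.5 mm above its underside); z runs up the axis. Both canisters look alike; one weighs 0.27 to 0.42 kg, the other 0.09 to 0.17 kg; which one cannot be seen
- dock_mouth (a point): centre of the mouth of the dock's bore, level with the grey block's top face, 62 mm above the table; z points up out of the bore. The bore is 50 mm in diameter with a 3 mm chamfer. At its bottom is a flat rubber seat that is set to a different depth each time, 35 to 52 mm below the mouth, which is not given: the canister is home when it stops there and the force rises sharply
- dock_noses (a point): point on the bore's axis, 11 mm below the mouth, between two round spring plunger noses (on the y line) that rub on the canister: it does not sink in by its own weight. Besides its weight a push of up to about 15 N takes its taper past (foot 12 to 24 mm below the mouth), then 3 to 10 N. They hold it where it is left. More than 30 N on the seat is ramming
- dock: dock fixed to the table: grey block 82 x 82 x 57 mm with a vertical round bore, on a 120 x 90 x 5 mm aluminium base plate; short plunger screws stick out of two sides; a docked canister stands 43 to 60 mm proud of the block. Origin at the centre of the underside, on the bore's axis
- petri_a: clear flat petri dish, 90 mm in diameter, 16 mm high, loose bystander; origin at the centre of its underside
- keypad: dark keypad, 53 x 135 x 12 mm, loose bystander; origin at the centre of its underside
- dust_cap_b: black round dust cap, 34 mm in diameter, 12 mm high, loose bystander; origin at the centre of its underside
Mind the look-alikes: they are no part of the job. Leave any blue look-alike of the part that bears canister_1_mid alone.

How it is judged:
By the outcome, as a careful person would: the job done as asked, in the order asked, and still so for the second after the job is handed in, with the robot touching nothing.
It also fails if it takes over 67 s, if anything falls off the work surface, if the arm or the gripper's body presses on something with over 40 N, if the wrist force passes 120 N, or if a joint passes its speed limit or range.

### The arm

A 7-joint arm with a two-finger parallel gripper is mounted at the origin on a cart in front of the work surface, level with it; the furniture and walls round the work are solid. World frame = base frame: x ahead of the robot, y to its left, z up, the work surface at z = 0. Lengths are in m, angles in rad, forces in N, time in s.
With the tool pointing down it reaches from about 0.425 to 0.925 m from the base axis. Payload 6.8 kg.
Tool frame: the origin (TCP) lies between the finger pads; the fingertips stand 17 mm ahead of it and the grasp point (between the pads) lies 2 mm behind it; z points along the fingers, x is the direction in which the jaws open and shut, and the axes are right-handed (so a half turn about z gives the same grasp; the last joint's range is limited). The gripper opens to 85 mm and grips with 20 to 120 N. Pads are 22 mm wide; open, the fingers measure 114 mm over their backs; the gripper's body (76 mm by 85 mm) begins 54 mm behind the grasp point. The pads swing forward as they close: fully open they stand 13 mm farther back than shut.
Start: joints at [-1.234, 0.477, 0.022, 1.555, -0.011, 1.109, -0.083], TCP at [0.29, 0.609, 0.248] pointing down, gripper open.
Joint ranges: [-2.96, 2.96], [-0.34, 2.1], [-1.41, 1.46], [0.24, 2.44], [-1.37, 4.51], [0.17, 1.92], [-2.96, 2.96]. Speed limits (rad/s): [2.39, 2.39, 3.14, 3.14, 3.14, 3.14, 3.14].

### API

Orientations are given as a unit quaternion [w, x, y, z].
In Python, from station import readout, read_camera, get_calibration, bot, models gives the robot as it stands.
- The arm moves only by the tool carry_out, never from a script. Its argument "deltas" is a list of rows, each a list of 2 entries, a list of its own where there are three numbers: the shift along the tool's x, y, z in cm, then the turn about the tool's z in degrees. A call has 1 to 10 rows; each row is the pose to reach, as a shift and turn from the pose measured when the call began, along the tool's axes at that moment; what a row does not reach only later rows make up. A row lasts 1/8 s, in which the tool goes at most 62.5 mm and 10.7 degrees, less where a joint would pass 70% of its speed; a pose out of reach is approached as far as the arm can. A call with a gripper value outside its range is refused whole. "hand" is the opening, from 0 (shut) to 1 (fully open), set as the call begins (left out, the last holds). The fingers move at their own pace and stop on an object; "newtons" is the grip in N (left out, the last holds). Time passes only in rows, so rows that repeat a pose let the fingers close. It gives the time, the measured TCP pose, the force and the opening at its end, in the units of the state.
- readout.get_obs(): the state, without advancing time (a new reading comes with each control period).
- read_camera(name): name is "scene" or "top" or "wrist"; returns the picture (420x560x3 uint8, red, green, blue); there is no depth.
- get_calibration(name): a dict with "fov_y" (degrees; the focal length in pixels is half the picture's height over the tangent of half this angle, whatever the lens; pixels are square), "cx", "cy" (the principal point, pixels), "D" ([k1, k2, p1, p2, k3] as OpenCV has them; the pictures are not rectified), "world_from_camera" (4x4, takes a point from camera to world coordinates). Camera axes: x right, y down, z forward; pixel columns grow to the right and rows downward; lengths in m; the calibration is good to about 2 mm. A picture is of the moment at which its call begins: read the wrist's pose just before it. get_calibration takes no time and is no camera call; for the wrist camera it gives the pose at the moment of the call.
- bot.hand_in(): hands the job in, once; it reports no verdict.
Trained networks look in the newest picture that a camera, given by its name, has taken for a name from the list of things; names that differ only in an ending like _2 or _b are one class to them, and where a whole thing is asked for, a point or a joint stands for the part that bears it (a point fixed in the world has none). Each returns a list of dicts, best first, with "score" (0 to 1); they miss things now and then, are a little off and sometimes report something else, mostly with a low value. They report only what shows in the picture. A call takes as long as a camera call. They do not tell look-alikes from the thing itself.
- models.spot_in(query, camera): "centre" ([row, column] in pixels, amid what is visible of it).
The state is a dict: "t": time; "q": joint angles; "joint_vel": joint speeds; "joint_torque": joint torques, N m; "eef_pos": TCP position; "tool_rot": TCP orientation; "contact_force": force on the tool from outside, world axes, zero at the start; "torque": the same for the moment, N m; "gripper_width": opening from 0.0 (shut) to 1.0 (fully open).
Only numpy, scipy, OpenCV 4.12 (cv2) and the standard library are available. Lean on these libraries where they do the work, as an engineer would, in place of code of your own. Each camera call takes 0.05 s, during which the arm holds its last target. There are 200 camera calls.

## Working session

There is one attempt and no reset: what is moved stays moved. The work goes in short steps, Python scripts to look and compute and a tool call to move; the robot and the scene stay as the last step left them, time stands still between calls to the robot, and variables do not carry over. Pictures are saved under pics/ and viewed, about 8 in all and at most 12, crops included, and the job is handed in when it is done.

Besides the shell and the picture viewer there is one more tool, called after "Call:" by a JSON object that holds its "name" and its "arguments". carry_out: Moves the arm, as the interface text tells. Its arguments: {"type":"object","properties":{"deltas":{"type":"array"},"hand":{"type":"number"},"newtons":{"type":"number"}},"required":["deltas"]}

```bash
mkdir -p pics; cat > h.py <<'E'
import numpy as np, cv2
from scipy.spatial.transform import Rotation as R
from station import readout, read_camera, get_calibration, bot, models
def K(c):
    f=210/np.tan(np.radians(c['fov_y'])/2); return np.array([[f,0,c['cx']],[0,f,c['cy']],[0,0,1.]])
def ray(c,rc):
    p=cv2.undistortPoints(np.array([[[rc[1],rc[0]]]],float),K(c),np.array(c['D'],float))[0,0]
    T=np.array(c['world_from_camera']); return T[:3,3],T[:3,:3]@np.array([p[0],p[1],1])
def onz(c,rc,z):
    o,d=ray(c,rc); return o+d*(z-o[2])/d[2]
def proj(c,P):
    T=np.linalg.inv(np.array(c['world_from_camera']))
    return cv2.projectPoints(np.array(P,float).reshape(-1,1,3),cv2.Rodrigues(T[:3,:3])[0],T[:3,3],K(c),np.array(c['D'],float))[0][:,0]
def save(im,n): cv2.imwrite('pics/'+n,im[:,:,::-1])
def ob():
    o=readout.get_obs(); Rm=R.from_quat(np.array(o['tool_rot'])[[1,2,3,0]]).as_matrix(); return o,np.array(o['eef_pos']),Rm
E
python3 - <<'E'
from h import *
o,p,Rm=ob(); print(o['t'],p,Rm.round(3),o['contact_force'],o['gripper_width'])
Z={'canister_1_mid':.0475,'dock_mouth':.062,'dock':.03,'petri_a':.008,'keypad':.006,'dust_cap_b':.006}
ims=[]
for cam in ['top','scene']:
    im=read_camera(cam);save(im,cam+'.png');c=get_calibration(cam);print(cam,np.array(c['world_from_camera'])[:3,3])
    for q,z in Z.items():
        for r in models.spot_in(q,cam)[:4]: print(cam,q,round(r['score'],2),np.round(r['centre']),onz(c,r['centre'],z).round(3))
E
```

```text
0.0 [0.2902441  0.60880469 0.24733729] [[ 0.43   0.903 -0.001]
 [ 0.903 -0.43  -0.002]
 [-0.002  0.    -1.   ]] [0.98665195 0.23312657 0.18906249] 1.0015697761078084
top [ 0.41522707 -0.20694264  0.91130501]
top canister_1_mid 0.94 [237. 291.] [ 0.515 -0.215  0.047]
top canister_1_mid 0.58 [264. 358.] [ 0.469 -0.331  0.047]
top canister_1_mid 0.57 [286. 254.] [ 0.43  -0.15   0.047]
top dock_mouth 0.64 [265. 359.] [ 0.466 -0.332  0.062]
top dock 0.6 [263. 359.] [ 0.472 -0.336  0.03 ]
top petri_a 0.79 [165. 219.] [ 0.655 -0.078  0.008]
top keypad 0.95 [156. 320.] [ 0.676 -0.269  0.006]
top keypad 0.4 [193. 176.] [0.602 0.001 0.006]
top dust_cap_b 0.72 [195. 178.] [ 0.598 -0.002  0.006]
top dust_cap_b 0.26 [237. 290.] [ 0.52  -0.213  0.006]
scene [0.73049705 0.5338355  0.50010603]
scene canister_1_mid 0.69 [203. 350.] [ 0.422 -0.162  0.047]
scene canister_1_mid 0.64 [195. 300.] [ 0.51  -0.214  0.047]
scene dock_mouth 0.64 [165. 294.] [ 0.494 -0.322  0.062]
scene dock 0.89 [167. 293.] [ 0.482 -0.373  0.03 ]
scene petri_a 0.66 [260. 239.] [ 0.654 -0.086  0.008]
scene keypad 0.7 [210. 218.] [ 0.672 -0.258  0.006]
scene dust_cap_b 0.65 [289. 286.] [0.592 0.005 0.006]
```

View pics/top.png

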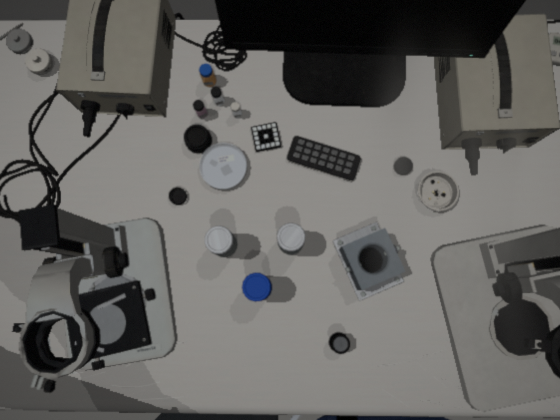

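View pics/scene.png

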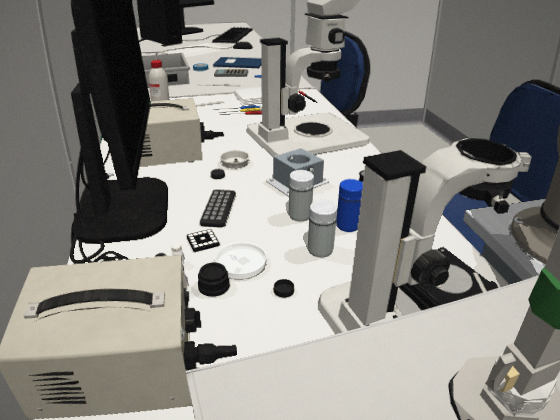

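The top view shows the two steel canisters at (row 239, col 221) and (237, 291), the blue look-alike at (287, 257), and the dock bore at about (259, 372), turned roughly 17°. A microscope stands at the left between the arm and the canisters, so I'll measure its height.

```bash
cat > a.py <<'E'
from h import *
ct,cs=get_calibration('top'),get_calibration('scene')
def tri(a,b):
    o1,d1=ray(ct,a);o2,d2=ray(cs,b)
    s=np.linalg.lstsq(np.c_[d1,-d2],o2-o1,rcond=None)[0]; A,B=o1+s[0]*d1,o2+s[1]*d2
    return ((A+B)/2).round(3),np.linalg.norm(A-B).round(3)
print('column top',tri((228,40),(165,395)));print('head ring',tri((342,60),(160,490)))
print('lidL',tri((239,221),(211,323)),'lidR',tri((237,291),(180,301)),'blue',tri((287,257),(187,351)))
print('monitor',onz(ct,(52,350),.3), 'black cap',onz(ct,(343,340),.03))
im=cv2.imread('pics/top.png')
for (r,c) in [(239,221),(237,291),(287,257)]: print(onz(ct,(r,c),.095).round(4))
print('bore',[onz(ct,q,.062).round(4) for q in [(260,372)]])
cv2.imwrite('pics/crop.png',cv2.resize(im[205:315,190:420],None,fx=3.4,fy=3.4,interpolation=cv2.INTER_CUBIC))
E
python3 a.py
```

```text
column top (array([0.497, 0.119, 0.276]), np.float64(0.003))
head ring (array([0.346, 0.093, 0.255]), np.float64(0.011))
lidL (array([ 0.504, -0.095,  0.083]), np.float64(0.005)) lidR (array([ 0.51 , -0.214,  0.082]), np.float64(0.002)) blue (array([ 0.426, -0.158,  0.087]), np.float64(0.001))
monitor [ 0.73356387 -0.28993162  0.3       ] black cap [ 0.33228489 -0.30075433  0.03      ]
[ 0.5053 -0.0974  0.095 ]
[ 0.5095 -0.2143  0.095 ]
[ 0.4265 -0.1588  0.095 ]
bore [array([ 0.4744, -0.3538,  0.062 ])]
```

View pics/crop.png

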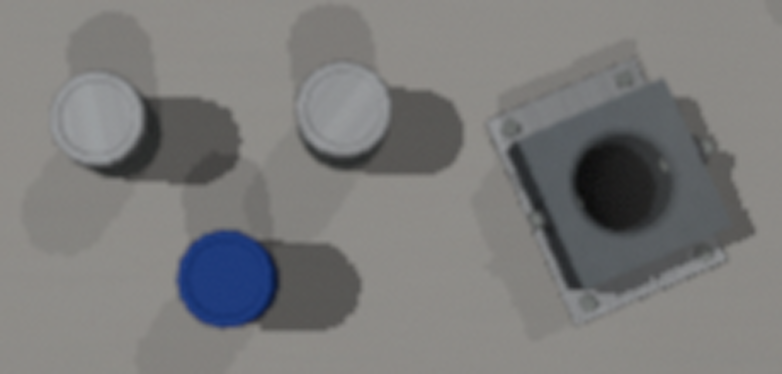

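The crop refines the left lid to about (239.7, 218.8), the right lid to (237, 291) and the bore to (258.8, 373.8). The microscope reaches about 0.28 m, so I'll go up before crossing over it.

Call:
{"name": "carry_out", "arguments": {"deltas": [[[0,0,-20],0],[[0,0,-20],0],[[0,0,-20],0],[[0,0,-20],0],[[-54,49.6,-20],64.5],[[-54,49.6,-20],64.5],[[-54,49.6,-20],64.5],[[-54,49.6,-20],64.5],[[-54,49.6,-20],64.5],[[-54,49.6,-20],64.5]], "hand": 1}}

```text
t: 1.95
eef_pos: [0.4007, 0.2486, 0.4477]
tool_rot: [0.0, 1.0, -0.003, -0.0]
contact_force: [0.8, -0.3, -0.1]
gripper_width: 0.999
```

Call:
{"name": "carry_out", "arguments": {"deltas": [[[10.4,34.3,0],0],[[10.4,34.3,0],0],[[10.4,34.3,0],0],[[10.4,34.3,0],0],[[10.4,34.3,0],0],[[10.4,34.3,0],0],[[10.4,34.3,15],0],[[10.4,34.3,18],0],[[10.4,34.3,18],0],[[10.4,34.3,18],0]]}}

```text
t: 3.2
eef_pos: [0.4997, -0.0946, 0.2643]
tool_rot: [0.001, 1.0, -0.003, -0.005]
contact_force: [-0.9, 0.2, 0.4]
gripper_width: 1.002
```

```bash
cat > w.py <<'E'
import sys
from h import *
n=sys.argv[1]; o,p,Rm=ob(); c=get_calibration('wrist'); im=read_camera('wrist'); save(im,n+'.png')
print(o['t'],p.round(4),Rm[:2,0].round(3),np.round(o['contact_force'],2),np.array(c['world_from_camera']).round(3).tolist(),c['fov_y'])
for q,z in [('canister_1_mid',.095),('dock_mouth',.062)]:
    for r in models.spot_in(q,'wrist')[:4]: print(q,round(r['score'],2),np.round(r['centre'],1),onz(c,r['centre'],z).round(4))
E
python3 w.py w1
```

```text
3.2 [ 0.4997 -0.0946  0.2643] [ 1.    -0.006] [-0.95  0.21  0.42] [[1.0, -0.003, -0.011, 0.501], [-0.005, -0.965, -0.261, -0.029], [-0.01, 0.261, -0.965, 0.39], [0.0, 0.0, 0.0, 1.0]] 58.46667491211828
canister_1_mid 0.86 [251.1 199.8] [ 0.4322 -0.1453  0.095 ]
canister_1_mid 0.55 [305.4 290.6] [ 0.5091 -0.1964  0.095 ]
dock_mouth 0.98 [359.7 270.1] [ 0.4893 -0.2777  0.062 ]
```

View pics/w1.png

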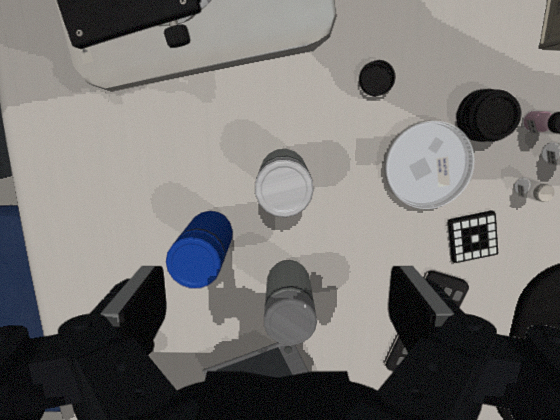

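The left lid is at about (row 187, col 285), with the right canister below it at (318, 290) and the blue one at (265, 193). The fingers flank cols 140–415.

```bash
cat > lid.py <<'E'
# refine a circle of radius rad at height z near world xy by matching edge gradients of its projection
from h import *
from scipy.optimize import minimize
def fit(cam,im,c,xy,z,rad,sign=0,span=.012):
    g=cv2.GaussianBlur(cv2.cvtColor(im,cv2.COLOR_RGB2GRAY).astype(float),(0,0),1.2)
    a=np.linspace(0,2*np.pi,72,endpoint=False)
    def s(x,y,r):
        P=lambda q:proj(c,np.c_[x+q*np.cos(a),y+q*np.sin(a),a*0+z]).astype(np.float32)
        f=lambda q:cv2.remap(g.astype(np.float32),P(q),None,cv2.INTER_LINEAR).ravel()
        d=f(r-.0015)-f(r+.0015); return np.mean(np.clip(d*sign if sign else abs(d),-25,25))
    best=max((s(xy[0]+i,xy[1]+j,rad),xy[0]+i,xy[1]+j) for i in np.arange(-span,span,.001) for j in np.arange(-span,span,.001))
    r=minimize(lambda v:-s(v[0],v[1],rad),best[1:],method='Nelder-Mead',options=dict(initial_simplex=np.array([best[1:],[best[1]+.001,best[2]],[best[1],best[2]+.001]])))
    return r.x,-r.fun
if __name__=='__main__':
    im=cv2.imread('pics/w1.png')[:,:,::-1].copy();c=get_calibration('wrist')
    print('wrist px',onz(c,(187.5,284.5),.095).round(4))
    for z in (.095,):
        print('L wrist',fit('wrist',im,c,(.505,-.094),z,.024,1))
        print('R wrist',fit('wrist',im,c,(.509,-.214),z,.024,1))
    it=cv2.imread('pics/top.png')[:,:,::-1].copy();c=get_calibration('top')
    print('L top',fit('top',it,c,(.505,-.094),.095,.024,1));print('R top',fit('top',it,c,(.509,-.214),.095,.024,1))
    print('bore top',fit('top',it,c,(.474,-.355),.062,.028,-1),fit('top',it,c,(.474,-.355),.059,.025,-1))
E
python3 lid.py
```

```text
wrist px [ 0.5103 -0.0926  0.095 ]Traceback (most recent call last):
  File "lid.py", line 18, in <module>
    print('L wrist',fit('wrist',im,c,(.505,-.094),z,.024,1))
                    ~~~^^^^^^^^^^^^^^^^^^^^^^^^^^^^^^^^^^^^
  File "lid.py", line 11, in fit
    best=max((s(xy[0]+i,xy[1]+j,rad),xy[0]+i,xy[1]+j) for i in np.arange(-span,span,.001) for j in np.arange(-span,span,.001))
  File "lid.py", line 11, in <genexpr>
    best=max((s(xy[0]+i,xy[1]+j,rad),xy[0]+i,xy[1]+j) for i in np.arange(-span,span,.001) for j in np.arange(-span,span,.001))
              ~^^^^^^^^^^^^^^^^^^^^^
  File "lid.py", line 10, in s
    d=f(r-.0015)-f(r+.0015); return np.mean(np.clip(d*sign if sign else abs(d),-25,25))
      ~^^^^^^^^^
  File "lid.py", line 9, in <lambda>
    f=lambda q:cv2.remap(g.astype(np.float32),P(q),None,cv2.INTER_LINEAR).ravel()
               ~~~~~~~~~^^^^^^^^^^^^^^^^^^^^^^^^^^^^^^^^^^^^^^^^^^^^^^^^^
cv2.error: OpenCV(4.12.0) /io/opencv/modules/imgproc/src/imgwarp.cpp:1821: error: (-215:Assertion failed) ((map1.type() == CV_32FC2 || map1.type() == CV_16SC2) && map2.empty()) || (map1.type() == CV_32FC1 && map2.type() == CV_32FC1) in function 'remap'
```

```bash
sed -i 's/\.astype(np.float32)$/.astype(np.float32)[:,None]/' lid.py; python3 lid.py
```

```text
wrist px [ 0.5103 -0.0926  0.095 ]
L wrist (array([ 0.50887351, -0.09297613]), np.float64(14.570770263671875))
R wrist (array([ 0.51178251, -0.2174434 ]), np.float64(5.809388160705566))
L top (array([ 0.50474552, -0.0926445 ]), np.float64(11.244683265686035))
R top (array([ 0.50991925, -0.2136207 ]), np.float64(13.494311332702637))
bore top (array([ 0.47798942, -0.35635058]), np.float64(15.274076461791992)) (array([ 0.47740142, -0.35539565]), np.float64(19.78850555419922))
```

Call:
{"name": "carry_out", "arguments": {"deltas": [[[0.8,-0.2,6],0],[[0.8,-0.2,12],0],[[0.8,-0.2,16],0],[[0.8,-0.2,18.4],0],[[0.8,-0.2,19.2],0],[[0.8,-0.2,19.2],0],[[0.8,-0.2,19.2],0]]}}

```text
t: 4.22
eef_pos: [0.514, -0.0935, 0.0794]
tool_rot: [0.0, 1.0, -0.003, 0.003]
contact_force: [0.1, 0.4, 1.0]
gripper_width: 0.998
```

Call:
{"name": "carry_out", "arguments": {"deltas": [[[0,0,0],0],[[0,0,0],0],[[0,0,0],0],[[0,0,0],0],[[0,0,0],0],[[0,0,0],0]], "hand": 0.3, "newtons": 30}}

```text
t: 4.97
eef_pos: [0.5142, -0.0937, 0.0802]
tool_rot: [-0.0, 1.0, -0.003, 0.003]
contact_force: [-2.3, -0.1, 7.8]
gripper_width: 0.58
```

Call:
{"name": "carry_out", "arguments": {"deltas": [[[0,0,0],0],[[0,0,0],0],[[0,0,0],0]], "hand": 0.3, "newtons": 40}}

```text
t: 5.35
eef_pos: [0.5142, -0.0937, 0.0804]
tool_rot: [-0.0, 1.0, -0.003, 0.003]
contact_force: [-2.1, -0.1, 6.0]
gripper_width: 0.574
```

Call:
{"name": "carry_out", "arguments": {"deltas": [[[0,0,-1],0],[[0,0,-2],0],[[0,0,-3],0],[[0,0,-4],0],[[0,0,-5],0],[[0,0,-5],0],[[0,0,-5],0],[[0,0,-5],0]]}}

```text
t: 6.35
eef_pos: [0.5135, -0.0937, 0.13]
tool_rot: [-0.0, 1.0, -0.003, 0.003]
contact_force: [-0.6, 0.4, -2.0]
gripper_width: 0.571
```

```bash
cat > s.py <<'E'
from h import *
F=[];
for i in range(3):
    read_camera('top'); o,p,Rm=ob(); F.append(o['contact_force'])
im=read_camera('top'); save(im,'t_%.1f.png'%o['t'])
print(o['t'],p.round(4),o['tool_rot'],np.mean(F,0).round(2),np.std(F,0).round(2),round(o['gripper_width'],3),np.round(o['q'],2))
E
python3 s.py
```

```text
6.5 [ 0.5136 -0.0937  0.1301] [-1.67235555e-04  9.99992593e-01 -2.75350739e-03  2.68392196e-03] [-0.4  -0.39 -1.37] [0.2  0.19 0.08] 0.577 [-0.45  0.44  0.64  2.06 -0.39  0.75  0.43]
```

Call:
{"name": "carry_out", "arguments": {"deltas": [[[-0.6,0,1],0],[[-0.6,0,2],0],[[-0.6,0,3],0],[[-0.6,0,4],0],[[-0.6,0,4.4],0],[[-0.6,0,4.6],0],[[-0.6,0,4.7],0],[[-0.6,0,4.8],0],[[-0.6,0,4.8],0]]}}

```text
t: 7.68
eef_pos: [0.508, -0.0937, 0.0822]
tool_rot: [-0.0, 1.0, -0.003, 0.003]
contact_force: [0.3, -0.3, -2.3]
gripper_width: 0.576
```

Call:
{"name": "carry_out", "arguments": {"deltas": [[[0,0,0.1],0],[[0,0,0.2],0],[[0,0,0.2],0],[[0,0,0.2],0]]}}

```text
t: 8.18
eef_pos: [0.5082, -0.0938, 0.0804]
tool_rot: [-0.0, 1.0, -0.003, 0.003]
contact_force: [-1.5, 0.7, 3.5]
gripper_width: 0.572
```

Contact, so I'll release, then rise and look.

Call:
{"name": "carry_out", "arguments": {"deltas": [[[0,0,0],0],[[0,0,0],0],[[0,0,0],0],[[0,0,0],0],[[0,0,0],0],[[0,0,0],0]], "hand": 1}}

```text
t: 8.93
eef_pos: [0.5082, -0.0938, 0.0804]
tool_rot: [-0.0, 1.0, -0.003, 0.003]
contact_force: [0.1, 1.2, -0.2]
gripper_width: 1.001
```

Call:
{"name": "carry_out", "arguments": {"deltas": [[[0,0,-2],0],[[0,0,-6],0],[[0,0,-12],0],[[0,3,-17],0],[[0,8,-17],0],[[0,12,-17],0],[[0,12,-17],0],[[0,12,-17],0],[[0,12,-17],0]]}}

```text
t: 10.05
eef_pos: [0.5067, -0.2124, 0.2501]
tool_rot: [-0.001, 1.0, -0.002, 0.003]
contact_force: [0.5, 0.3, -0.1]
gripper_width: 1.001
```

```bash
cat > l2.py <<'E'
from lid import *
o,p,Rm=ob(); c=get_calibration('wrist'); im=read_camera('wrist'); save(im,'w2.png'); print(o['t'],p.round(4),Rm.round(4).tolist(),np.round(o['contact_force'],2))
print('L wrist',fit('wrist',im,c,(.508,-.094),.095,.024,1)); print('R wrist',fit('wrist',im,c,(.511,-.214),.095,.024,1))
it=read_camera('top'); save(it,'t2.png'); c=get_calibration('top')
print('L top',fit('top',it,c,(.505,-.094),.095,.024,1))
E
python3 l2.py
```

```text
10.05 [ 0.5067 -0.2124  0.2501] [[1.0, -0.0036, 0.0057], [-0.0036, -1.0, 0.0011], [0.0057, -0.0012, -1.0]] [ 0.5   0.35 -0.1 ]
L wrist (array([ 0.50002842, -0.09206997]), np.float64(11.453227043151855))
R wrist (array([ 0.50574965, -0.21252294]), np.float64(13.016216278076172))
L top (array([ 0.49290039, -0.09224805]), np.float64(0.28557872772216797))
```

View pics/w2.png

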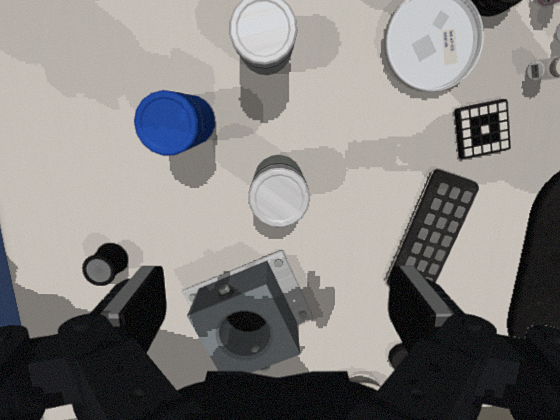

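The left canister stands upright at (30, 263), the right lid is at (195, 280) and the dock bore at (333, 244). I'll re-measure now that the arm has settled.

```bash
sed -i 's/w2/w3/;s/t2/t3/' l2.py; cat >> l2.py <<'E'
o,p,Rm=ob();print(o['t'],p.round(4),np.abs(o['joint_vel']).max().round(4))
c=get_calibration('wrist'); im=read_camera('wrist')
print('bore wrist',fit('wrist',im,c,(.474,-.355),.062,.028,-1))
print('bore wrist',fit('wrist',im,c,(.474,-.355),.059,.025,-1))
E
python3 l2.py
```

```text
10.15 [ 0.5068 -0.2126  0.2502] [[1.0, -0.0036, 0.0059], [-0.0036, -1.0, 0.0009], [0.0059, -0.0009, -1.0]] [-0.28 -0.81 -0.51]
L wrist (array([ 0.49990683, -0.08980711]), np.float64(11.345247268676758))
R wrist (array([ 0.50588128, -0.21263862]), np.float64(13.29926872253418))
L top (array([ 0.49221944, -0.0909062 ]), np.float64(0.29327285289764404))
10.25 [ 0.5067 -0.213   0.2503] 0.0047
bore wrist (array([ 0.47553089, -0.35634673]), np.float64(14.29708194732666))
bore wrist (array([ 0.47542161, -0.35607555]), np.float64(19.02218246459961))
```

Call:
{"name": "carry_out", "arguments": {"deltas": [[[0.5,0,6],0],[[0.5,0,12],0],[[0.5,0,15],0],[[0.5,0,17],0],[[0.5,0,17.8],0],[[0.5,0,17.8],0],[[0.5,0,17.8],0],[[0.5,0,17.8],0]]}}

```text
t: 11.3
eef_pos: [0.5134, -0.2133, 0.0733]
tool_rot: [-0.0, 1.0, -0.002, 0.004]
contact_force: [0.0, -0.1, -1.5]
gripper_width: 1.001
```

Call:
{"name": "carry_out", "arguments": {"deltas": [[[0,0,0],0],[[0,0,0],0],[[0,0,0],0],[[0,0,0],0]], "hand": 0.62, "newtons": 30}}

```text
t: 11.8
eef_pos: [0.513, -0.2133, 0.0732]
tool_rot: [-0.0, 1.0, -0.002, 0.004]
contact_force: [-1.2, -0.7, 2.0]
gripper_width: 0.622
```

Call:
{"name": "carry_out", "arguments": {"deltas": [[[0,0,0],0],[[0,0,0],0],[[0,0,0],0],[[0,0,0],0]], "hand": 0.3, "newtons": 50}}

```text
t: 12.3
eef_pos: [0.5126, -0.2134, 0.0733]
tool_rot: [-0.0, 1.0, -0.002, 0.003]
contact_force: [-3.0, 0.1, 5.3]
gripper_width: 0.555
```

Call:
{"name": "carry_out", "arguments": {"deltas": [[[0,0,-1],0],[[0,0,-2],0],[[0,0,-3],0],[[0,0,-4],0],[[0,0,-5],0],[[0,0,-5],0],[[0,0,-5],0],[[0,0,-5],0]]}}

```text
t: 13.3
eef_pos: [0.512, -0.2133, 0.1229]
tool_rot: [-0.0, 1.0, -0.002, 0.003]
contact_force: [0.4, -0.5, -3.9]
gripper_width: 0.553
```

```bash
python3 s.py; python3 - <<'E'
from lid import *
it=read_camera('top'); save(it,'t4.png'); c=get_calibration('top')
print('L top',fit('top',it,c,(.505,-.094),.095,.024,1))
E
```

```text
13.45 [ 0.5121 -0.2135  0.1231] [-3.55498004e-04  9.99992023e-01 -2.49032780e-03  3.10269393e-03] [-0.26  0.01 -3.63] [0.34 0.21 0.65] 0.552 [-0.23  0.52  0.67  1.99 -0.45  0.78  0.7 ]
L top (array([ 0.51527656, -0.08297518]), np.float64(0.23540909588336945))
```

Right weighs about 3.6 N and left about 1.4 N, so the right canister is the heavy one. I'll set it back first ("likewise"), then take it to the dock.

Call:
{"name": "carry_out", "arguments": {"deltas": [[[-0.2,0,1],0],[[-0.2,0,2],0],[[-0.2,0,3],0],[[-0.2,0,4],0],[[-0.2,0,4.4],0],[[-0.2,0,4.7],0],[[-0.2,0,4.85],0],[[-0.2,0,4.95],0],[[-0.2,0,5],0],[[-0.2,0,5],0]]}}

```text
t: 14.8
eef_pos: [0.5107, -0.2135, 0.0734]
tool_rot: [-0.0, 1.0, -0.002, 0.003]
contact_force: [-0.2, 0.2, -0.8]
gripper_width: 0.556
```

Call:
{"name": "carry_out", "arguments": {"deltas": [[[0,0,0],0],[[0,0,0],0],[[0,0,0],0],[[0,0,0],0]], "hand": 0.75}}

```text
t: 15.3
eef_pos: [0.5108, -0.2136, 0.0735]
tool_rot: [-0.0, 1.0, -0.003, 0.004]
contact_force: [-0.5, -0.8, 0.3]
gripper_width: 0.749
```

Call:
{"name": "carry_out", "arguments": {"deltas": [[[0,0,0],0],[[0,0,0],0],[[0,0,0],0],[[0,0,0],0],[[0,0,0],0]], "hand": 0.3, "newtons": 60}}

```text
t: 15.92
eef_pos: [0.5104, -0.2137, 0.0736]
tool_rot: [-0.0, 1.0, -0.003, 0.003]
contact_force: [-2.8, 1.6, 6.0]
gripper_width: 0.548
```

Call:
{"name": "carry_out", "arguments": {"deltas": [[[0,0,-2],0],[[0,0,-6],0],[[0,0,-9.8],0],[[-1.5,5,-9.8],0],[[-3.1,10,-9.8],0],[[-3.1,14.2,-9.8],0],[[-3.1,14.2,-9.8],0],[[-3.1,14.2,-9.8],0],[[-3.1,14.2,-9.8],0]]}}

```text
t: 17.05
eef_pos: [0.4786, -0.354, 0.1713]
tool_rot: [-0.001, 1.0, -0.002, 0.003]
contact_force: [-0.0, 0.7, -3.5]
gripper_width: 0.543
```

```bash
cat > l3.py <<'E'
from lid import *
read_camera('top');o,p,Rm=ob(); c=get_calibration('wrist'); im=read_camera('wrist'); print(o['t'],p.round(4),Rm.round(4).tolist(),np.round(o['contact_force'],2))
it=read_camera('top'); ct=get_calibration('top')
print('L top',fit('top',it,ct,(.505,-.094),.095,.024,1))
def mark(im,c):
    im=im.copy()
    for P in (.475,-.356,.062),(.482,-.356,.062):
        a=np.linspace(0,6.28,40)
        for q in proj(c,np.c_[P[0]+.028*np.cos(a),P[1]+.028*np.sin(a),a*0+P[2]]): cv2.circle(im,tuple(int(round(v)) for v in q),0,(255,0,0) if P[0]<.48 else (0,255,0),-1)
    return im
w=mark(im,c); t=mark(it,ct)
save(im,'w5.png');save(it,'t5.png')
out=np.zeros((600,800,3),np.uint8); out[:420,:560]=w
cr=cv2.resize(t[200:310,190:430],None,fx=1.64,fy=1.64); out[420:600,:cr.shape[1]]=cr[:180]
save(out,'m5.png')
E
python3 l3.py
```

```text
17.1 [ 0.4786 -0.354   0.1713] [[1.0, -0.0032, 0.0065], [-0.0032, -1.0, 0.0017], [0.0065, -0.0018, -1.0]] [ 0.53 -0.14 -3.37]
L top (array([ 0.49903332, -0.09367706]), np.float64(12.086048126220703))
```

View pics/m5.png

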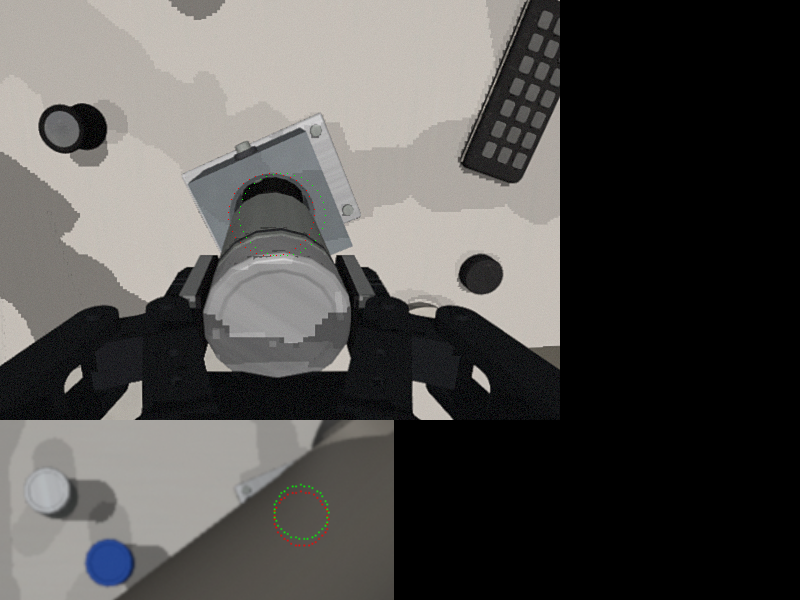

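The held canister's lid spans cols 203–352 and the bore mouth shows at about cols 230–316. In the top view the left canister now sits about 6 mm from its first spot. Next I'll measure the held canister with the same camera.

```bash
cat > l4.py <<'E'
from lid import *
import sys
im=cv2.imread('pics/w5.png')[:,:,::-1].copy(); o,p,Rm=ob(); c=get_calibration('wrist')
print(p.round(4),'tcp px',proj(c,[p]),c['cx'],c['cy'])
for P in ((233,203),(300,352),(315,277.5)): print(onz(c,P,p[2]+.0215).round(4))
# outer silhouette of canister low down (above the taper, foot z=pz-.0735): columns of edges at given rows
g=cv2.GaussianBlur(cv2.cvtColor(im,cv2.COLOR_RGB2GRAY).astype(float),(0,0),1)
for r in (195,200,205,210,215,220,225): 
    d=np.gradient(g[r]); seg=d[215:340]; i=np.argsort(-abs(seg))[:6]; print(r,sorted([(int(215+k),int(seg[k])) for k in i]))
fz=p[2]-.0735
for xy in ((p[0],p[1]),(p[0]-.004,p[1]),(p[0]-.008,p[1])):
    a=np.linspace(0,6.28,90); print(xy[0],[ (proj(c,np.c_[xy[0]+r*np.cos(a),xy[1]+r*np.sin(a),a*0+z])[:,0].min().round(1),proj(c,np.c_[xy[0]+r*np.cos(a),xy[1]+r*np.sin(a),a*0+z])[:,0].max().round(1),proj(c,np.c_[xy[0]+r*np.cos(a),xy[1]+r*np.sin(a),a*0+z])[:,1].min().round(1)) for z,r in ((fz,.0215),(fz+.010,.024),(fz+.095,.024))])
print('lid fit',fit('w',im,c,(p[0]-.004,p[1]),p[2]+.0215,.024,0))
cv2.imwrite('pics/c5.png',cv2.resize(im[150:390,170:390,::-1],None,fx=2.5,fy=2.5,interpolation=cv2.INTER_CUBIC))
E
python3 l4.py
```

```text
[ 0.4785 -0.3545  0.1713] tcp px [[278.15194907 290.94265063]] 276.7490331109782 209.48953368932163
[ 0.4562 -0.3245  0.1928]
[ 0.5012 -0.3467  0.1928]
[ 0.478  -0.3518  0.1928]
195 [(242, -13), (255, 13), (301, 15), (302, 17), (331, 13), (332, 17)]
200 [(246, 12), (297, -12), (298, -14), (299, -14), (302, 12), (334, 15)]
205 [(235, -14), (236, -11), (308, 11), (335, 14), (336, 18), (337, 13)]
210 [(229, -9), (233, -9), (234, -11), (337, 11), (338, 17), (339, 11)]
215 [(229, -8), (230, -7), (312, 6), (313, 8), (314, 8), (339, 12)]
220 [(229, -9), (230, -10), (231, -7), (314, 10), (315, 11), (316, 7)]
225 [(228, -11), (229, -14), (230, -9), (316, 9), (317, 11), (318, 7)]
0.4784561045883391 [(np.float64(238.4), np.float64(315.3), np.float64(191.9)), (np.float64(232.0), np.float64(321.9), np.float64(191.3)), (np.float64(202.8), np.float64(354.7), np.float64(251.6))]
0.4744561045883391 [(np.float64(231.2), np.float64(308.1), np.float64(191.9)), (np.float64(224.5), np.float64(314.5), np.float64(191.3)), (np.float64(190.2), np.float64(342.0), np.float64(251.7))]
0.4704561045883391 [(np.float64(224.1), np.float64(301.0), np.float64(192.0)), (np.float64(217.0), np.float64(307.0), np.float64(191.4)), (np.float64(177.5), np.float64(329.4), np.float64(251.8))]
lid fit (array([ 0.47831609, -0.35347479]), np.float64(21.59967803955078))
```

View pics/c5.png

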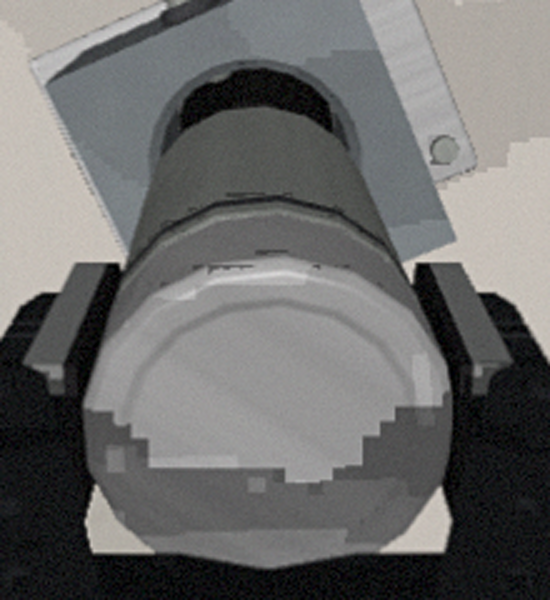

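```bash
python3 - <<'E'
from h import *
from scipy.optimize import minimize
im=cv2.imread('pics/w5.png')[:,:,::-1].copy(); o,p,Rm=ob(); c=get_calibration('wrist')
g=cv2.GaussianBlur(cv2.cvtColor(im,cv2.COLOR_RGB2GRAY).astype(np.float32),(0,0),1.)
def arc(z,r0,a0,a1,xy,sg):
    a=np.radians(np.arange(a0,a1,3))
    f=lambda x,y,r:cv2.remap(g,proj(c,np.c_[x+r*np.cos(a),y+r*np.sin(a),a*0+z]).astype(np.float32)[:,None],None,cv2.INTER_LINEAR).ravel()
    s=lambda x,y:np.mean(sg*(f(x,y,r0-.001)-f(x,y,r0+.001)))
    return max((s(x,y),round(x,4),round(y,4)) for x in np.arange(xy[0]-.007,xy[0]+.007,.0005) for y in np.arange(xy[1]-.007,xy[1]+.007,.0005))
print('chamfer outer',arc(.062,.028,30,160,(.476,-.356),-1))
print('bore',arc(.059,.025,45,135,(.476,-.356),-1))
fz=p[2]-.0735
print('foot',arc(fz,.0215,45,135,(.476,-.355),1),arc(fz,.0215,45,135,(.476,-.355),-1)); print(p)
E
```

```text
chamfer outer (np.float32(42.53056), np.float64(0.477), np.float64(-0.3595))
bore (np.float32(52.461617), np.float64(0.476), np.float64(-0.357))
foot (np.float32(59.05589), np.float64(0.476), np.float64(-0.3545)) (np.float32(25.584515), np.float64(0.474), np.float64(-0.348))
[ 0.4784561  -0.35450097  0.17132037]
```

The foot is at (0.476, -0.3545) and the bore at (0.476, -0.357), so I need a 2 mm shift in y. Then I'll descend in steps and watch the force.

Call:
{"name": "carry_out", "arguments": {"deltas": [[[0,0.2,0],0],[[0,0.2,1.5],0],[[0,0.2,3],0],[[0,0.2,3.8],0],[[0,0.2,4.2],0],[[0,0.2,4.4],0],[[0,0.2,4.4],0],[[0,0.2,4.4],0]]}}

```text
t: 18.2
eef_pos: [0.479, -0.3566, 0.1277]
tool_rot: [-0.001, 1.0, -0.002, 0.004]
contact_force: [-0.4, -0.1, -2.5]
gripper_width: 0.548
```

Call:
{"name": "carry_out", "arguments": {"deltas": [[[0,0,0.2],0],[[0,0,0.4],0],[[0,0,0.6],0],[[0,0,0.7],0],[[0,0,0.8],0],[[0,0,0.8],0]]}}

```text
t: 18.95
eef_pos: [0.4789, -0.3564, 0.1197]
tool_rot: [-0.001, 1.0, -0.002, 0.004]
contact_force: [-2.7, 3.5, 1.3]
gripper_width: 0.549
```

Call:
{"name": "carry_out", "arguments": {"deltas": [[[-0.05,-0.05,0.1],0],[[-0.05,-0.05,0.2],0],[[-0.05,-0.05,0.3],0],[[-0.05,-0.05,0.4],0],[[-0.05,-0.05,0.4],0]]}}

```text
t: 19.58
eef_pos: [0.4787, -0.3565, 0.1162]
tool_rot: [-0.0, 1.0, -0.002, 0.004]
contact_force: [-0.9, 2.6, 4.6]
gripper_width: 0.543
```

Call:
{"name": "carry_out", "arguments": {"deltas": [[[-0.02,-0.05,0.1],0],[[-0.02,-0.05,0.2],0],[[-0.02,-0.05,0.3],0],[[-0.02,-0.05,0.4],0],[[-0.02,-0.05,0.5],0],[[-0.02,-0.05,0.5],0]]}}

```text
t: 20.32
eef_pos: [0.4785, -0.3562, 0.1112]
tool_rot: [-0.0, 1.0, -0.002, 0.004]
contact_force: [-1.1, 1.3, 2.4]
gripper_width: 0.546
```

Call:
{"name": "carry_out", "arguments": {"deltas": [[[-0.02,-0.02,0.2],0],[[-0.02,-0.02,0.4],0],[[-0.02,-0.02,0.6],0],[[-0.02,-0.02,0.8],0],[[-0.02,-0.02,0.8],0]]}}

```text
t: 20.95
eef_pos: [0.4783, -0.356, 0.1027]
tool_rot: [0.0, 1.0, -0.002, 0.004]
contact_force: [-1.0, 1.0, -1.9]
gripper_width: 0.55
```

Call:
{"name": "carry_out", "arguments": {"deltas": [[[0,0,0.1],0],[[0,0,0.2],0],[[0,0,0.3],0],[[0,0,0.3],0]]}}

```text
t: 21.45
eef_pos: [0.4783, -0.356, 0.0996]
tool_rot: [0.0, 1.0, -0.002, 0.004]
contact_force: [-2.2, 1.6, 1.4]
gripper_width: 0.548
```

Call:
{"name": "carry_out", "arguments": {"deltas": [[[0,0,0.1],0],[[0,0,0.2],0],[[0,0,0.3],0],[[0,0,0.3],0]]}}

```text
t: 21.95
eef_pos: [0.4783, -0.3559, 0.0962]
tool_rot: [0.0, 1.0, -0.002, 0.004]
contact_force: [-1.7, 0.6, 0.3]
gripper_width: 0.548
```

Call:
{"name": "carry_out", "arguments": {"deltas": [[[0,0,0.1],0],[[0,0,0.2],0],[[0,0,0.3],0],[[0,0,0.3],0]]}}

```text
t: 22.45
eef_pos: [0.4782, -0.3561, 0.0941]
tool_rot: [-0.0, 1.0, -0.002, 0.004]
contact_force: [-5.1, 4.4, 12.2]
gripper_width: 0.548
```

Call:
{"name": "carry_out", "arguments": {"deltas": [[[0,0,0.05],0],[[0,0,0.09],0],[[0,0,0.09],0]]}}

```text
t: 22.82
eef_pos: [0.4782, -0.3561, 0.094]
tool_rot: [-0.0, 1.0, -0.002, 0.004]
contact_force: [-5.2, 4.6, 12.9]
gripper_width: 0.543
```

Call:
{"name": "carry_out", "arguments": {"deltas": [[[0,0,0.1],0],[[0,0,0.14],0],[[0,0,0.14],0]]}}

```text
t: 23.2
eef_pos: [0.4781, -0.3563, 0.094]
tool_rot: [-0.001, 1.0, -0.002, 0.005]
contact_force: [-6.7, 5.3, 17.7]
gripper_width: 0.548
```

Firm stop: 17.7 N and no more travel. I'll ease the side load and check that it doesn't sink further.

Call:
{"name": "carry_out", "arguments": {"deltas": [[[-0.08,-0.06,0.12],0],[[-0.08,-0.06,0.12],0],[[-0.08,-0.06,0.12],0]]}}

```text
t: 23.58
eef_pos: [0.478, -0.3561, 0.094]
tool_rot: [-0.001, 1.0, -0.002, 0.006]
contact_force: [-3.6, 3.9, 13.5]
gripper_width: 0.551
```

Call:
{"name": "carry_out", "arguments": {"deltas": [[[0,0,0.03],0],[[0,0,0.03],0]]}}

```text
t: 23.82
eef_pos: [0.478, -0.3561, 0.0941]
tool_rot: [-0.001, 1.0, -0.002, 0.006]
contact_force: [-2.9, 3.6, 7.5]
gripper_width: 0.543
```

Call:
{"name": "carry_out", "arguments": {"deltas": [[[0,0,0],0],[[0,0,0],0],[[0,0,0],0],[[0,0,0],0],[[0,0,0],0],[[0,0,0],0]], "hand": 1}}

```text
t: 24.58
eef_pos: [0.478, -0.3561, 0.0941]
tool_rot: [-0.001, 1.0, -0.002, 0.006]
contact_force: [0.1, 0.7, -0.1]
gripper_width: 1.001
```

Call:
{"name": "carry_out", "arguments": {"deltas": [[[0,0,-2],0],[[0,0,-6],0],[[0,0,-12],0],[[0,0,-18],0],[[0,-5,-20],0],[[0,-8,-20],0],[[0,-8,-20],0],[[0,-8,-20],0]]}}

```text
t: 25.58
eef_pos: [0.4759, -0.2772, 0.295]
tool_rot: [-0.0, 1.0, -0.003, 0.006]
contact_force: [0.3, 0.1, 0.7]
gripper_width: 1.002
```

```bash
python3 - <<'E'
from lid import *
read_camera('top');o,p,Rm=ob(); c=get_calibration('wrist'); im=read_camera('wrist'); it=read_camera('top'); sc=read_camera('scene')
print(o['t'],p.round(4),np.round(o['contact_force'],2))
best=max((fit('w',im,c,(.477,-.357),z,.024,1)[1],z) for z in np.arange(.095,.13,.004)); print('lid z guess',best)
save(im,'w6.png')
out=np.zeros((600,800,3),np.uint8); out[:420,:560]=im; cr=cv2.resize(sc[140:290,200:400],None,fx=1.2,fy=1.2); out[420:,:240]=cr; cr=cv2.resize(it[200:310,190:430],None,fx=1.63,fy=1.63); out[420:420+cr.shape[0],300:300+cr.shape[1]]=cr; save(out,'m6.png')
E
```

```text
25.625 [ 0.4758 -0.2776  0.2947] [ 0.58 -0.15  0.4 ]
lid z guess (np.float64(25.0), np.float64(0.10700000000000001))
```

View pics/m6.png

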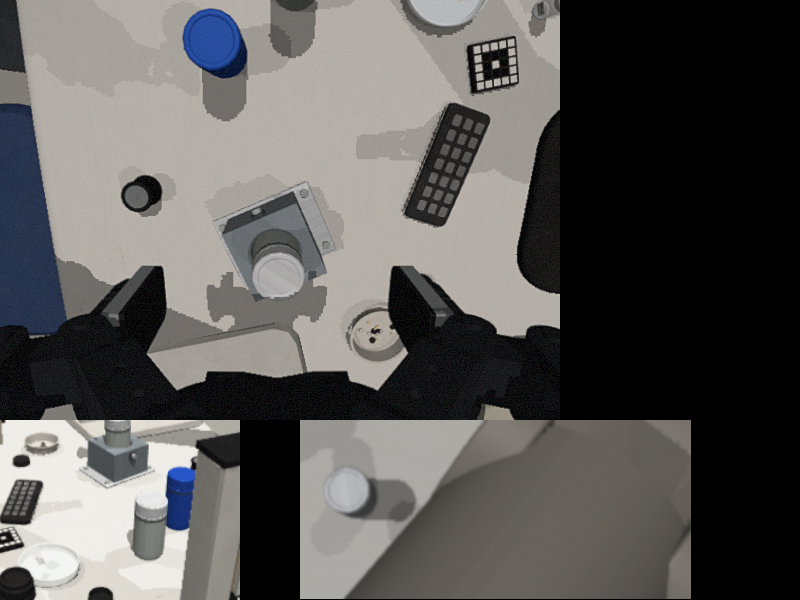

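The docked lid shows at (275, 278), seated upright, and the other canister is standing upright. The bystanders look untouched. Handing in.

```bash
python3 -c "
from station import bot; print(bot.hand_in())"
```

```text
the job is handed in; nothing more can be done
None
```

The heavier canister, the right one, is seated in the dock and released. The lighter left one stands upright on the table. I handed in with the arm clear, at about 26 s of the 67 s allowed.

- **Weighing:** I lifted the left canister (about 1.4 N) and set it back, then lifted the right one (about 3.6 N) and set it back before docking it.
- **Docking:** After passing the plungers, the canister stopped with its foot about 41 mm below the mouth, inside the 35–52 mm range. I pressed to about 18 N plus its weight, with no further travel. It did not sink further when I eased the side load.
- **Last pictures:** The docked canister stands upright, with its lid at roughly 107 mm. The left and blue canisters are standing, and the dish and keypad look untouched. I did not check the dust cap closely.

**Checks that disagreed:**
- **Left canister position:** The top camera showed the left canister about 6 mm in −x from where it first stood. I had shifted it while setting it down to make up for a grip displacement that apparently hadn't happened. I left it there.
- **Position readings:** The camera and arm readings differed by up to about 9 mm in x. I aligned the canister with the bore from one wrist picture that showed both.

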